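Get the thread spool out from behind the bottles

ROBOT

A 7-joint arm with a two-finger parallel gripper is mounted at the origin on the work surface. World frame = base frame: x ahead of the robot, y to its left, z up, the work surface at z = 0. Lengths are in m, angles in rad, forces in N, time in s.
With the tool pointing down it reaches from about 0.425 to 0.875 m from the base axis. Payload 4.7 kg.
Tool frame: the origin (TCP) lies at the very end of the fingers, on their centre line; the grasp point (between the pads) lies 19 mm behind it; z points along the fingers, y is the line along which they close (so a half turn about z gives the same grasp; the last joint's range is limited). The gripper opens to 87 mm and grips with 3 to 60 N. Pads are 19 mm wide; open, the fingers measure 117 mm over their backs; the gripper's body (75 mm by 190 mm) begins 51 mm behind the grasp point.
Start: joints at [1.302, 0.321, -0.07, 1.45, 0.023, 1.371, -0.057], TCP at [0.181, -0.624, 0.223] pointing down, gripper open.
Joint ranges: [-2.86, 2.86], [-0.3, 2.09], [-1.38, 1.24], [0.06, 2.45], [-1.56, 4.7], [0.09, 2.05], [-2.69, 2.69]. Speed limits (rad/s): [2.57, 2.57, 3.14, 3.14, 3.14, 3.14, 3.14].

INTERFACE

Orientations are given as a rotation vector (axis times angle).
In Python, from bench import get_state, get_image, get_calibration, close_job gives the robot as it stands.
- The arm moves only by the shell command python3 -m crank 'ROWS' [FORCE]. ROWS is JSON, a list of rows, each a list of 5 numbers: the opening, from 0 (shut) to 1 (fully open), then the shift along the world's x, y, z in units of 0.2 m (1.0 is 0.2 m), then the turn about the world's z in units of 2 pi rad (1.0 is 2 pi rad). A call has 1 to 5 rows; each row is the pose to reach, as a shift and turn from the pose commanded when the call began, turning the shorter way round; what a row does not reach only later rows make up. A row lasts 1/8 s, in which the tool goes at most 62.5 mm and 10.7 degrees, less where a joint would pass 70% of its speed; a pose out of reach is approached as far as the arm can. A call with a number of a shift or a turn outside -1 to 1 is refused whole. A call with a gripper value outside its range is refused whole. The fingers move at their own pace and stop on an object; FORCE is the grip in N (left out, the last holds). Time passes only in rows, so rows that repeat a pose let the fingers close. It gives the time, the measured TCP pose, the force, the opening and the grip force at its end, in the units of the state.
- get_state(): the state, without advancing time (a new reading comes with each control period).
- get_image(name): name is "scene" or "side" or "wrist"; returns the picture (384x512x3 uint8, red, green, blue); there is no depth.
- get_calibration(name): a dict with "fovy" (degrees; the focal length in pixels is half the picture's height over the tangent of half this angle, whatever the lens; pixels are square), "cx", "cy" (the principal point, pixels), "k1" (the pictures are not rectified: a ray, as slopes to the right and down, at radius r is drawn at 1 + k1 r^2 times it, then the intrinsics apply), "R" (3x3) and "t" (3): a world point X has camera coordinates R X + t. Camera axes: x right, y down, z forward; pixel columns grow to the right and rows downward; lengths in m; the calibration is good to about 2 mm. A picture is of the moment at which its call begins: read the wrist's pose just before it. get_calibration takes no time and is no camera call; for the wrist camera it gives the pose at the moment of the call.
- close_job(): hands the job in; it is judged then, once.
The state is a dict: "time": time; "joint_positions": joint angles; "qd": joint speeds; "joint_torque": joint torques, N m; "position": TCP position; "tool_rot": TCP orientation; "ft_force": force on the tool from outside, world axes, zero at the start; "torque": the same for the moment, N m; "grip_width": opening from 0.0 (shut) to 1.0 (fully open); "grip_force": force on a finger pad.
Only numpy, scipy, OpenCV 4.12 (cv2) and the standard library are available. Lean on these libraries where they do the work, as an engineer would, in place of code of your own. Each camera call takes 0.05 s, during which the arm holds its last target. There are 200 camera calls.

TASK

The pink thread spool on the wooden stand is hemmed in by three dropper bottles: first move all three bottles onto the white plate, standing upright, then take the pink spool and stand it in the middle of the round brass disc while the bottles wait on the plate. Finally put every bottle back on the very place of the stand where that bottle stood at the start. Knock no bottle over, and do not disturb the green spool, the bead jar or the steel hair stacker.

Things in the scene. Friction and masses are not known exactly. Their poses are not given: they have to be found in the camera images.
- red_bottle_center (a point): dropper bottle with black body, red label band, red conical cap (seen from above a red disc): upright cylinder 36 mm diameter, straight up to 62 mm, 90 mm tall in all to the tip of the cap, about 60 g. Point: on its axis, half-way up (45 mm above its underside); z up along its axis. It starts on one of the three outer ringed places of the stand, which one varies.
- yellow_bottle_center (a point): dropper bottle with black body, yellow label band, yellow conical cap (seen from above a yellow disc): upright cylinder 36 mm diameter, straight up to 62 mm, 90 mm tall in all to the tip of the cap, about 60 g. Point: on its axis, half-way up (45 mm above its underside); z up along its axis. It starts on one of the three outer ringed places of the stand, which one varies.
- blue_bottle_center (a point): dropper bottle with black body, blue label band, blue conical cap (seen from above a blue disc): upright cylinder 36 mm diameter, straight up to 62 mm, 90 mm tall in all to the tip of the cap, about 60 g. Point: on its axis, half-way up (45 mm above its underside); z up along its axis. It starts on one of the three outer ringed places of the stand, which one varies.
- pink_spool_center (a point): pink thread spool, upright cylinder 40 mm diameter, 36 mm tall, about 30 g, small white hub on top. Point: on its axis half-way up (18 mm above its underside). It starts at the middle of the ringed places of the stand, between the bottles.
- stand: fixed pale wooden board 12 mm thick on a green mat (2 mm above the table). Origin: on its underside, right under the pink spool's start; x away from the robot, y left. In mm, it spans x -85 to 120, y -82 to 82, top z 12. White rings (43 wide) mark the bottles' places (0,50), (0,-50), (-50,0) and the spool's (0,0). A dark rail 20 high runs on top along the far edge (x 112 to 120).
- plate_mid (a point): centre of the upper face of the side plate, a fixed white metal plate 220 mm (its x) by 160 mm (its y), 4 mm thick, lying on the mat; it lies to the left or right of the stand (swaps with the disc).
- disc_mid (a point): centre of the upper face of the fixed brass disc with a small cork spot in its middle, 64 mm diameter, 6 mm thick, lying on the mat; on the other side of the stand than the plate.
- green_spool_center (a point): green thread spool like the pink one (40 x 36 mm), standing on the mat about 85 mm from the disc, on the robot's side of it. Point: half-way up (18 mm). Bystander: to be left where it is.
- bead_jar_center (a point): amber glass jar with white lid, 44 mm diameter, 46 mm tall, standing on the mat about 90 mm beyond the disc. Point: half-way up (23 mm). Bystander: to be left where it is.
- steel_stacker_center (a point): steel hair stacker, upright tube 26 mm diameter, 46 mm tall, standing on the far part of the stand. Point: half-way up (23 mm). Bystander: to be left where it is.
Mind the look-alikes: they are no part of the job. Leave any black look-alike of the part that bears pink_spool_center alone. What is shaped like the part that bears yellow_bottle_center but turquoise is not meant.

How it is judged:
On the way, in this order (a step that is already met when the one before it is completed fails the run):
1. all three bottles stand upright on the white plate while the pink spool is still in its place (x of red_bottle_center in the frame of plate_mid between -0.1 and 0.1 m and y of red_bottle_center in the frame of plate_mid between -0.07 and 0.07 m and z of each of red_bottle_center, yellow_bottle_center, blue_bottle_center in the frame of plate_mid below 0.052 m and angle between each of red_bottle_center, yellow_bottle_center, blue_bottle_center's own z axis and vertical below 0.12 rad and x of yellow_bottle_center in the frame of plate_mid between -0.1 and 0.1 m and y of yellow_bottle_center in the frame of plate_mid between -0.07 and 0.07 m and x of blue_bottle_center in the frame of plate_mid between -0.1 and 0.1 m and y of blue_bottle_center in the frame of plate_mid between -0.07 and 0.07 m and distance of pink_spool_center from where it was at the start of the episode below 0.02 m), for 0.2 s.
2. the pink spool stands upright in the middle of the brass disc (within 15 mm) while the bottles stand on the plate (horizontal distance between pink_spool_center and disc_mid below 0.015 m and z of pink_spool_center in the frame of disc_mid below 0.023 m and angle between pink_spool_center's own z axis and vertical below 0.1 rad and x of red_bottle_center in the frame of plate_mid between -0.1 and 0.1 m and y of red_bottle_center in the frame of plate_mid between -0.07 and 0.07 m and z of each of red_bottle_center, yellow_bottle_center, blue_bottle_center in the frame of plate_mid below 0.052 m and angle between each of red_bottle_center, yellow_bottle_center, blue_bottle_center's own z axis and vertical below 0.12 rad and x of yellow_bottle_center in the frame of plate_mid between -0.1 and 0.1 m and y of yellow_bottle_center in the frame of plate_mid between -0.07 and 0.07 m and x of blue_bottle_center in the frame of plate_mid between -0.1 and 0.1 m and y of blue_bottle_center in the frame of plate_mid between -0.07 and 0.07 m), for 0.2 s.
At the end, for the whole second after the job is handed in: The pink spool stands upright at rest on the brass disc, its axis within 15 mm of the disc's centre, and each bottle stands upright at rest within 14 mm of where that same bottle stood at the start; all released (horizontal distance between pink_spool_center and disc_mid below 0.015 m and z of pink_spool_center in the frame of disc_mid below 0.023 m and angle between each of pink_spool_center, red_bottle_center, yellow_bottle_center, blue_bottle_center's own z axis and vertical below 0.1 rad and linear speed of each of pink_spool, red_bottle, yellow_bottle, blue_bottle below 0.02 m/s and distance of each of red_bottle_center, yellow_bottle_center, blue_bottle_center from where it was at the start of the episode below 0.014 m); the robot touches nothing.
It fails at once if a bottle is knocked over (tilted more than 40 degrees) (angle between any of red_bottle_center, yellow_bottle_center, blue_bottle_center's own z axis and vertical above 0.7 rad).
It fails at once if the green spool, the bead jar or the steel stacker is moved more than 20 mm (distance of any of green_spool_center, bead_jar_center, steel_stacker_center from where it was at the start of the episode above 0.02 m).
It also fails if it takes over 141 s, if anything falls off the work surface, if the arm or the gripper's body presses on something with over 40 N, if the wrist force passes 120 N, or if a joint passes its speed limit or range.

## Working session

There is one attempt and no reset: what is moved stays moved. The work goes in short steps, Python scripts to look and compute and a shell command to move; the robot and the scene stay as the last step left them, time stands still between calls to the robot, and variables do not carry over. Pictures are saved under pics/ and viewed, at most 14 in all, crops included, and the job is handed in when it is done.

```bash
ls; mkdir -p pics
cat > h.py <<'E'
import numpy as np, cv2
from bench import get_state,get_image,get_calibration
def cal(n):
    c=get_calibration(n); c['R']=np.array(c['R']);c['t']=np.array(c['t']);return c
def ray(c,px):
    f=192/np.tan(np.radians(c['fovy'])/2)
    K=np.array([[f,0,c['cx']],[0,f,c['cy']],[0,0,1]])
    d=np.array([(px[0]-c['cx'])/f,(px[1]-c['cy'])/f])
    u=d.copy()
    for _ in range(30): u=d/(1+c['k1']*(u@u))
    return -c['R'].T@c['t'], c['R'].T@np.array([u[0],u[1],1])
def onz(c,px,z):
    o,d=ray(c,px); return o+d*(z-o[2])/d[2]
def proj(c,X):
    f=192/np.tan(np.radians(c['fovy'])/2)
    p=c['R']@np.array(X)+c['t'];u=p[:2]/p[2];u=u*(1+c['k1']*(u@u))
    return u*f+[c['cx'],c['cy']]
def save(n,fn,img=None):
    im=get_image(n) if img is None else img
    cv2.imwrite('pics/'+fn,cv2.cvtColor(im,cv2.COLOR_RGB2BGR)); return im
E
python3 - <<'E'
from h import *
a=[save(n,n+'0.png') for n in('scene','side')]
cv2.imwrite('pics/both.png',cv2.cvtColor(np.vstack(a)[:, :],cv2.COLOR_RGB2BGR))
for n in('scene','side','wrist'):
    c=cal(n);print(n,c['fovy'],c['cx'],c['cy'],c['k1'],(-c['R'].T@c['t']).round(3),c['R'].round(2).tolist())
print(get_state())
E
```

```text
pics
scene 49.944971069636104 256.48625008279214 188.44461202405856 -0.06626077014584408 [ 1.27  -0.005  0.925] [[0.01, 1.0, 0.01], [0.75, -0.01, -0.66], [-0.66, 0.01, -0.75]]
side 49.310079865664605 251.60652333676512 191.1365868410423 0.00886609817103472 [0.457 0.723 0.631] [[-1.0, -0.08, -0.01], [-0.04, 0.61, -0.79], [0.07, -0.79, -0.62]]
wrist 61.12947069980665 251.66056940790298 195.5743069846086 -0.015446175630982672 [ 0.259 -0.602  0.383] [[0.28, -0.96, -0.0], [-0.92, -0.27, 0.29], [-0.28, -0.08, -0.96]]
{'time': 0.1, 'joint_positions': array([ 1.30210916,  0.32177049, -0.07010526,  1.45153487,  0.02258101,
        1.37078334, -0.05690389]), 'qd': array([-0.00032538,  0.00031099, -0.0002405 , -0.00262575,  0.00012326,
        0.00131832,  0.00158982]), 'joint_torque': array([-5.55401493e-05, -4.92574382e+01, -4.05878741e-01, -3.13395309e+01,
       -6.42636954e-02,  3.95496469e-02,  1.05309691e-04]), 'position': array([ 0.18120963, -0.62372702,  0.22156609]), 'tool_rot': array([-3.10856803e+00, -4.42546515e-01,  4.80586862e-04]), 'ft_force': array([-0.30685951,  0.07943417, -0.04428099]), 'torque': array([-0.03456368, -0.02327204,  0.05697912]), 'grip_force': 0.0, 'grip_width': 1.0023217464444025}
```

View pics/scene0.png

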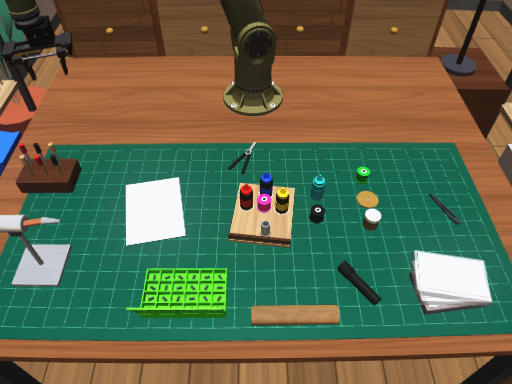

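View pics/side0.png

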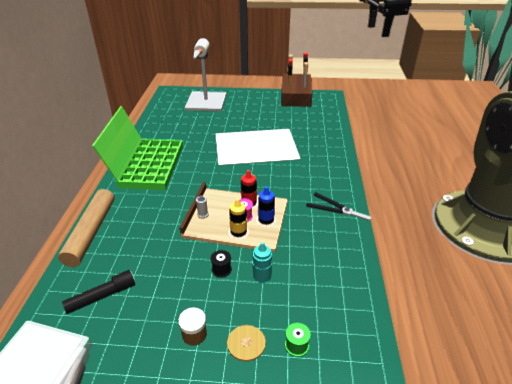

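The scene view shows the stand around (265,213) with red (246,197), blue (266,183), yellow (283,200) bottles and pink spool (264,203). The plate is at (155,210), on the robot's right (−y). The disc is at (367,200), the green spool at (363,173) and the bead jar at (372,219). The decoys are a turquoise bottle at (318,187) and a black spool at (317,213).

```bash
cat > m.py <<'E'
from h import *
import sys
def tri(ca,pa,cb,pb):
    (o1,d1),(o2,d2)=ray(ca,pa),ray(cb,pb)
    s=np.linalg.lstsq(np.c_[d1,-d2],o2-o1,rcond=None)[0]
    a,b=o1+s[0]*d1,o2+s[1]*d2
    return (a+b)/2,np.linalg.norm(a-b)
HUE={'red':(174,5),'yellow':(24,33),'blue':(108,125),'pink':(145,168),'green':(52,68),'turq':(86,96),'brass':(14,23)}
def blobs(im,name,roi,smin=120,vmin=60,amin=12):
    hsv=cv2.cvtColor(im,cv2.COLOR_RGB2HSV);h,s,v=cv2.split(hsv);a,b=HUE[name]
    m=((h>=a)&(h<=b)) if a<b else ((h>=a)|(h<=b))
    m=(m&(s>smin)&(v>vmin)).astype(np.uint8)
    k=np.zeros_like(m);x0,y0,x1,y1=roi;k[y0:y1,x0:x1]=1;m*=k
    n,l,st,ce=cv2.connectedComponentsWithStats(m)
    return sorted([(int(st[i,4]),ce[i].round(1).tolist(),st[i,:4].tolist()) for i in range(1,n) if st[i,4]>=amin],reverse=True)
E
python3 - <<'E'
from m import *
S=cv2.cvtColor(cv2.imread('pics/scene0.png'),cv2.COLOR_BGR2RGB);D=cv2.cvtColor(cv2.imread('pics/side0.png'),cv2.COLOR_BGR2RGB)
for n in HUE:
    print(n,'scene',blobs(S,n,(220,150,400,250))[:3],'side',blobs(D,n,(170,150,330,370))[:3])
cs,cd=cal('scene'),cal('side')
def quad(im,roi,sel,c,z):
    m=np.zeros(im.shape[:2],np.uint8);x0,y0,x1,y1=roi
    m[y0:y1,x0:x1]=sel(cv2.cvtColor(im,cv2.COLOR_RGB2HSV)[y0:y1,x0:x1].astype(int))
    ct=max(cv2.findContours(m,0,cv2.CHAIN_APPROX_NONE)[0],key=cv2.contourArea)[:,0]
    P=np.array([onz(c,p,z)[:2] for p in ct])
    r=cv2.minAreaRect((P*1000).astype(np.float32));print(r, P.mean(0).round(4));return ct
wh=lambda h:(h[...,1]<60)&(h[...,2]>150)
wd=lambda h:(h[...,0]<25)&(h[...,1]>30)&(h[...,1]<190)&(h[...,2]>110)
print('plate');quad(S,(110,165,200,255),wh,cs,.006);quad(D,(205,120,310,172),wh,cd,.006)
print('stand');quad(S,(220,175,305,250),wd,cs,.014);quad(D,(180,180,295,250),wd,cd,.014)
print('disc')
br=lambda h:(h[...,0]>12)&(h[...,0]<25)&(h[...,1]>90)&(h[...,2]>90)
quad(S,(350,185,385,212),br,cs,.008);quad(D,(220,320,275,365),br,cd,.008)
a=cv2.resize(S[160:250,225:390],None,fx=4.8,fy=4.8,interpolation=cv2.INTER_CUBIC)
b=cv2.resize(D[165:255,175:300],None,fx=4.8,fy=4.8,interpolation=cv2.INTER_CUBIC)
save('', 'c1.png',a);save('','c2.png',b)
E
```

```text
red scene [(101, [245.9, 189.6], [240, 184, 12, 12]), (74, [246.1, 202.8], [240, 198, 13, 9])] side [(154, [248.2, 178.9], [241, 170, 15, 16]), (105, [249.6, 195.3], [241, 189, 16, 13])]
yellow scene [(70, [282.5, 192.6], [277, 187, 12, 11])] side [(87, [237.0, 207.6], [230, 203, 15, 10])]
blue scene [(95, [266.0, 177.9], [261, 172, 11, 12]), (58, [265.5, 190.4], [260, 187, 12, 8])] side [(168, [266.1, 195.6], [259, 186, 15, 17]), (148, [266.0, 214.5], [259, 208, 15, 13])]
pink scene [(106, [263.7, 199.0], [257, 194, 14, 11]), (22, [263.5, 208.9], [257, 205, 14, 7])] side [(78, [247.6, 203.2], [240, 198, 14, 13]), (16, [249.7, 217.8], [247, 214, 6, 7])]
green scene [(169, [362.3, 175.0], [355, 166, 16, 18])] side [(607, [297.1, 340.1], [285, 323, 26, 34]), (166, [173.4, 159.2], [170, 150, 11, 28])]
turq scene [(250, [317.9, 187.3], [311, 175, 14, 25])] side [(604, [261.9, 262.9], [253, 243, 19, 39])]
brass scene [(279, [367.0, 199.1], [357, 191, 21, 17]), (98, [264.8, 242.7], [239, 240, 50, 7]), (76, [281.3, 206.4], [275, 201, 14, 10])] side [(964, [245.9, 343.1], [227, 326, 38, 35]), (190, [193.1, 338.0], [183, 329, 21, 16]), (165, [237.7, 226.8], [229, 218, 18, 16])]
plate
((532.7971801757812, -283.139892578125), (222.9320831298828, 159.64144897460938), 11.132742881774902) [ 0.5391 -0.2836]
((531.8016967773438, -284.76251220703125), (221.5462646484375, 167.4854278564453), 11.192075729370117) [ 0.5325 -0.281 ]
stand
((543.94140625, 28.434913635253906), (163.7009735107422, 184.66566467285156), 82.1776123046875) [0.5431 0.0386]
((551.9630126953125, 30.529151916503906), (174.02462768554688, 202.9658203125), 82.19027709960938) [0.5437 0.0347]
disc
((503.77655029296875, 332.6953430175781), (58.414573669433594, 62.92179870605469), 80.0829849243164) [0.5041 0.3325]
((503.641357421875, 333.75958251953125), (61.420684814453125, 62.20732879638672), 4.260978698730469) [0.5031 0.334 ]
```

View pics/c1.png

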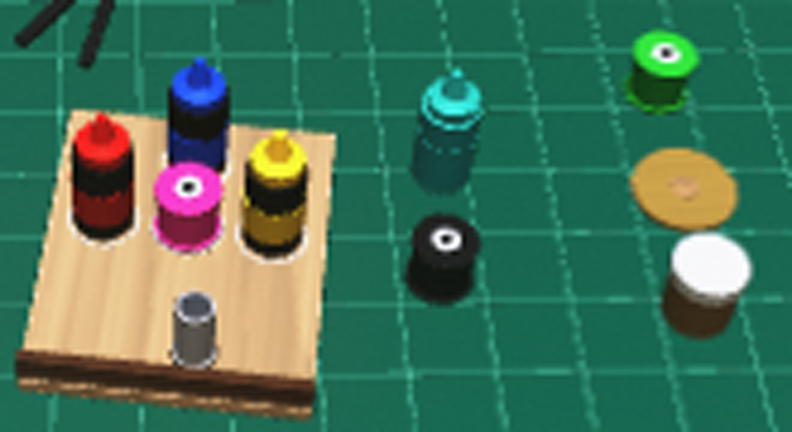

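View pics/c2.png

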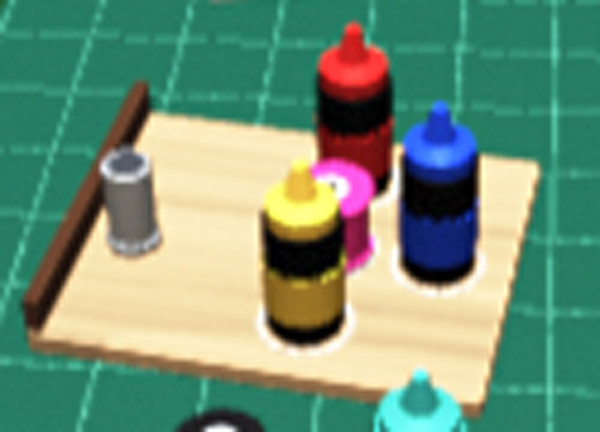

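Crops: the scene cap tips are at about red (246,184), blue (266,173) and yellow (283,188), with the pink hub at (264,199). In the side view they are at red (248,170), blue (266,187), yellow (237,198) and pink (244,203).

Run:
```python
from m import *
cs,cd=cal('scene'),cal('side')
q=lambda p,o:(np.array(p)+.5)/4.8-.5+o
P={'red':((102,116),(352,26),.104),'blue':((199,61),(439,105),.104),'yellow':((280,133),(300,162),.104),'pink':((188,188),(335,185),.05),'stacker':((195,306),(126,160),.06)}
for n,(a,b,z) in P.items():
    a=q(a,[225,160]);b=q(b,[175,165]);X,e=tri(cs,a,cd,b)
    print(n,X.round(4),'gap',round(e,4),'scene@z',onz(cs,a,z)[:2].round(4),'side@z',onz(cd,b,z)[:2].round(4))
for n,p,z in(('turq',(456,72),.092),('black',(446,239),.038),('green',(666,53),.038),('jar',(711,265),.048)):
    print(n,onz(cs,q(p,[225,160]),z).round(3))
th=np.radians(-7.8);R=np.array([[np.cos(th),-np.sin(th)],[np.sin(th),np.cos(th)]])
for p in((0,0),(0,50),(0,-50),(-50,0),(120,0)):print(p,(np.array([.5347,.0329])+R@np.array(p)/1000).round(4))
s=get_state();r=cv2.Rodrigues(s['tool_rot'])[0];print(r.round(3))
```

```text
red [ 0.5295 -0.0199  0.1061] gap 0.0012 scene@z [ 0.5284 -0.0196] side@z [ 0.5295 -0.0236]
blue [0.487  0.0355 0.1054] gap 0.0011 scene@z [0.4863 0.0358] side@z [0.4868 0.0329]
yellow [0.5426 0.0788 0.1056] gap 0.0012 scene@z [0.5418 0.0792] side@z [0.5425 0.0761]
pink [0.5346 0.0283 0.0509] gap 0.0037 scene@z [0.536  0.0293] side@z [0.5337 0.0252]
stacker [0.6285 0.03   0.0622] gap 0.0021 scene@z [0.6279 0.0306] side@z [0.6285 0.0261]
turq [0.485 0.185 0.092]
black [0.565 0.177 0.038]
green [0.418 0.332 0.038]
jar [0.594 0.323 0.048]
(0, 0) [0.5347 0.0329]
(0, 50) [0.5415 0.0824]
(0, -50) [ 0.5279 -0.0166]
(-50, 0) [0.4852 0.0397]
(120, 0) [0.6536 0.0166]
[[ 0.96   0.279 -0.001]
 [ 0.279 -0.96   0.002]
 [-0.    -0.002 -1.   ]]
```

```bash
python3 -m crank '[[1,0.14,0.28,0,0.015],[1,0.28,0.56,0,0.03],[1,0.4,0.8,0,0.045],[1,0.5,1.0,0,0.06],[1,0.5,1.0,0,0.06]]' 15
python3 -m crank '[[1,0.14,0.28,0,0.015],[1,0.28,0.56,0,0.03],[1,0.4,0.8,0,0.045],[1,0.5,1.0,0,0.06],[1,0.5,1.0,0,0.06]]'
python3 -m crank '[[1,0.14,0.28,0,0.015],[1,0.28,0.56,0,0.03],[1,0.4,0.8,0,0.045],[1,0.5,1.0,0,0.06],[1,0.5,1.0,0,0.06]]'
```

```text
time: 0.72
position: [0.2838, -0.4208, 0.2227]
tool_rot: [-2.968, -1.028, -0.001]
ft_force: [-0.2, -0.5, 0.3]
grip_width: 1.003
grip_force: 0.0
time: 1.35
position: [0.3827, -0.2219, 0.2227]
tool_rot: [2.725, 1.563, 0.001]
ft_force: [-0.2, -1.1, 0.3]
grip_width: 0.997
grip_force: 0.0
time: 1.98
position: [0.4825, -0.0224, 0.2226]
tool_rot: [-2.385, -2.044, -0.002]
ft_force: [0.4, -0.9, 0.4]
grip_width: 0.998
grip_force: 0.0
```

```bash
python3 -m crank '[[0.75,0.23,0.012,0,0.003],[0.75,0.23,0.012,0,0.003],[0.75,0.23,0.012,0,0.003]]'
python3 - <<'E'
from h import *
print(get_state()['position']);c=cal('wrist');im=save('wrist','w1.png')
for n,p in dict(red=(.529,-.02,.104),yellow=(.542,.079,.104),blue=(.4863,.0355,.104),pink=(.5355,.029,.05)).items(): print(n,proj(c,p).round(1))
np.save('w1cal.npy',c,allow_pickle=True)
E
```

```text
time: 2.35
position: [0.5267, -0.0239, 0.2219]
tool_rot: [-2.372, -2.058, 0.002]
ft_force: [-0.4, 0.6, -0.3]
grip_width: 0.78
grip_force: 0.0
[ 0.52674114 -0.02394169  0.22188009]
red [252.9 185.5]
yellow [251.7  65.3]
blue [193.8 129.7]
pink [252.4 123.8]
```

View pics/w1.png

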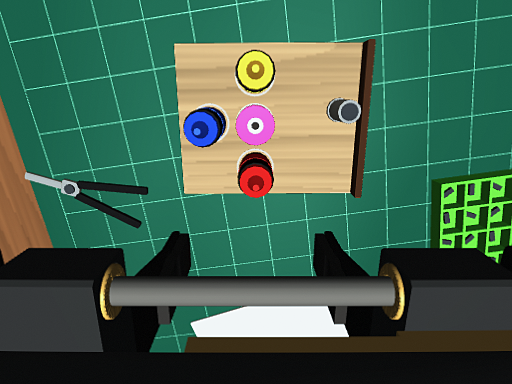

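The wrist view shows the cap tips at red (256,186), yellow (255,69) and blue (200,130), with the pink hub at (255,126). All are within about 3 px of what I predicted.

Run:
```python
from h import *
c=np.load('w1cal.npy',allow_pickle=True).item()
for n,p,z in(('red',(256,187),.104),('yellow',(255,69.5),.104),('blue',(200,130),.104),('pink',(255,126),.05)): print(n,onz(c,p,z).round(4))
print([get_state()['position'].round(4).tolist() for _ in range(2)])
```

```text
red [ 0.5315 -0.0218  0.104 ]
yellow [0.5442 0.0755 0.104 ]
blue [0.4914 0.0345 0.104 ]
pink [0.5378 0.0265 0.05  ]
[[0.5266, -0.0236, 0.2223], [0.5266, -0.0236, 0.2223]]
```

```bash
python3 -m crank '[[0.75,0.018,0.012,0,0],[0.75,0.018,0.012,-0.25,0],[0.75,0.018,0.012,-0.5,0],[0.75,0.018,0.012,-0.7,0],[0.75,0.018,0.012,-0.8,0]]'
python3 -m crank '[[0.75,0,0,-0.045,0],[0.75,0,0,-0.085,0],[0.75,0,0,-0.085,0]]'
```

```text
time: 3.02
position: [0.5296, -0.0197, 0.061]
tool_rot: [-2.369, -2.062, 0.003]
ft_force: [-0.5, -0.1, 1.1]
grip_width: 0.752
grip_force: 0.0
time: 3.4
position: [0.5314, -0.0195, 0.0461]
tool_rot: [2.369, 2.062, 0.001]
ft_force: [1.1, -0.4, 0.4]
grip_width: 0.748
grip_force: 0.0
```

```bash
python3 -m crank '[[0,0,0,0,0],[0,0,0,0,0],[0,0,0,0,0],[0,0,0,0,0],[0,0,0,0,0]]' 15
python3 -m crank '[[0,0,0,0.1,0],[0,0,0,0.3,0],[0,0,0,0.55,0],[0,0,0,0.8,0],[0,0,0,0.8,0]]'
```

```text
time: 4.03
position: [0.5311, -0.0194, 0.0458]
tool_rot: [2.369, 2.063, 0.0]
ft_force: [-0.3, -0.3, 1.3]
grip_width: 0.409
grip_force: 15.0
time: 4.65
position: [0.5339, -0.0189, 0.2112]
tool_rot: [2.363, 2.058, 0.009]
ft_force: [-0.4, -0.4, -1.1]
grip_width: 0.405
grip_force: 15.0
```

```bash
python3 -m crank '[[0,0.02,-0.1,0,0],[0,0.08,-0.35,0,0],[0,0.14,-0.6,0,0],[0,0.2,-0.85,0,0],[0,0.235,-1.0,0,0]]'
python3 -m crank '[[0,0.04,-0.2,0,0],[0,0.08,-0.35,0,0],[0,0.1,-0.44,0,0],[0,0.1,-0.44,0,0],[0,0.1,-0.44,0,0]]'
```

```text
time: 5.28
position: [0.5762, -0.2247, 0.2028]
tool_rot: [-2.372, -2.055, 0.005]
ft_force: [-0.2, 0.8, -0.2]
grip_width: 0.412
grip_force: 15.0
time: 5.9
position: [0.598, -0.3056, 0.2053]
tool_rot: [-2.366, -2.064, -0.001]
ft_force: [0.5, 0.9, 0.4]
grip_width: 0.409
grip_force: 15.0
```

```bash
python3 -m crank '[[0,0,0,-0.2,0],[0,0,0,-0.45,0],[0,0,0,-0.65,0],[0,0,0,-0.75,0],[0,0,0,-0.78,0]]'
python3 -m crank '[[0,0,0,-0.025,0],[0,0,0,-0.05,0],[0,0,0,-0.05,0],[0,0,0,-0.05,0]]'
```

```text
time: 6.52
position: [0.5979, -0.3063, 0.0492]
tool_rot: [-2.367, -2.064, 0.0]
ft_force: [-1.3, -0.0, -0.4]
grip_width: 0.407
grip_force: 15.0
time: 7.02
position: [0.5983, -0.3076, 0.0402]
tool_rot: [2.369, 2.062, 0.0]
ft_force: [-0.5, 0.3, -0.0]
grip_width: 0.407
grip_force: 15.0
```

```bash
python3 -m crank '[[0,0,0,-0.01,0],[0,0,0,-0.01,0],[0,0,0,-0.01,0]]'
python3 -m crank '[[0.75,0,0,0,0],[0.75,0,0,0,0],[0.75,0,0,0,0],[0.75,0,0,0,0]]'
```

```text
time: 7.4
position: [0.5982, -0.3075, 0.0378]
tool_rot: [2.369, 2.062, 0.0]
ft_force: [1.2, 0.1, 0.5]
grip_width: 0.409
grip_force: 15.0
time: 7.9
position: [0.5979, -0.3074, 0.0375]
tool_rot: [-2.369, -2.063, 0.0]
ft_force: [0.0, 0.6, -0.0]
grip_width: 0.727
grip_force: 0.0
```

```bash
python3 -m crank '[[0.75,0,0,0.15,0],[0.75,0,0,0.4,0],[0.75,0,0,0.65,0],[0.75,0,0,0.8,0],[0.75,0,0,0.8,0]]'
python3 -m crank '[[0.75,-0.02,0.15,0,0],[0.75,-0.06,0.4,0,0],[0.75,-0.1,0.65,0,0],[0.75,-0.13,0.9,0,0],[0.75,-0.145,1.0,0,0]]'
python3 -m crank '[[0.75,-0.03,0.2,0,0],[0.75,-0.06,0.45,0,0],[0.75,-0.1,0.7,0,0],[0.75,-0.13,0.925,0,0],[0.75,-0.13,0.925,0,0]]'
python3 -m crank '[[0.75,0,0,0,0],[0.75,0,0,0,0]]'
```

```text
time: 8.52
position: [0.5997, -0.3078, 0.201]
tool_rot: [2.365, 2.059, 0.003]
ft_force: [0.2, -1.0, 0.2]
grip_width: 0.748
grip_force: 0.0
time: 9.15
position: [0.568, -0.1035, 0.1965]
tool_rot: [-2.363, -2.067, 0.001]
ft_force: [-0.0, -0.7, -0.3]
grip_width: 0.751
grip_force: 0.0
time: 9.78
position: [0.542, 0.0815, 0.1971]
tool_rot: [-2.362, -2.07, -0.001]
ft_force: [0.2, -0.9, -0.3]
grip_width: 0.748
grip_force: 0.0
time: 10.02
position: [0.5433, 0.0753, 0.197]
tool_rot: [-2.373, -2.059, 0.001]
ft_force: [0.1, -0.0, -1.0]
grip_width: 0.75
grip_force: 0.0
```

```bash
python3 -m crank '[[0.75,0,0.008,-0.2,0],[0.75,0,0.008,-0.45,0],[0.75,0,0.008,-0.65,0],[0.75,0,0.008,-0.755,0],[0.75,0,0.008,-0.755,0]]'
python3 -m crank '[[0.75,0,0,0,0],[0,0,0,0,0],[0,0,0,0,0],[0,0,0,0,0],[0,0,0,0,0]]'
python3 -m crank '[[0,0,0,0,0]]'
```

```text
time: 10.65
position: [0.5423, 0.0783, 0.0455]
tool_rot: [-2.369, -2.06, 0.003]
ft_force: [-0.1, -0.3, 0.6]
grip_width: 0.75
grip_force: 0.0
time: 11.28
position: [0.5432, 0.0792, 0.0468]
tool_rot: [2.369, 2.063, 0.001]
ft_force: [-0.4, -0.6, 0.7]
grip_width: 0.406
grip_force: 15.0
time: 11.4
position: [0.5431, 0.0792, 0.0468]
tool_rot: [2.369, 2.063, 0.0]
ft_force: [-0.2, 0.2, 1.3]
grip_width: 0.409
grip_force: 15.0
```

```bash
python3 -m crank '[[0,0,0,0.1,0],[0,0,0,0.3,0],[0,0,0,0.55,0],[0,0,0,0.8,0],[0,0,0,0.8,0]]'
python3 -m crank '[[0,-0.01,-0.1,0,0],[0,-0.02,-0.35,0,0],[0,-0.03,-0.6,0,0],[0,-0.04,-0.85,0,0],[0,-0.05,-1.0,0,0]]'
python3 -m crank '[[0,-0.01,-0.2,0,0],[0,-0.02,-0.4,0,0],[0,-0.03,-0.58,0,0],[0,-0.035,-0.645,0,0],[0,-0.035,-0.645,0,0]]'
python3 -m crank '[[0,0,0,0,0],[0,0,0,-0.2,0],[0,0,0,-0.45,0],[0,0,0,-0.65,0],[0,0,0,-0.75,0]]'
python3 -m crank '[[0,0,0,-0.03,0],[0,0,0,-0.05,0],[0,0,0,-0.05,0],[0,0,0,-0.05,0]]'
```

```text
time: 12.02
position: [0.5457, 0.0803, 0.2121]
tool_rot: [2.364, 2.059, 0.011]
ft_force: [0.1, 0.8, -0.9]
grip_width: 0.411
grip_force: 15.0
time: 12.65
position: [0.5318, -0.1239, 0.206]
tool_rot: [-2.372, -2.059, 0.002]
ft_force: [0.6, -0.5, -0.9]
grip_width: 0.41
grip_force: 15.0
time: 13.28
position: [0.5256, -0.2495, 0.2061]
tool_rot: [-2.369, -2.061, -0.0]
ft_force: [-0.9, 0.0, -1.1]
grip_width: 0.413
grip_force: 15.0
time: 13.9
position: [0.5252, -0.2474, 0.0546]
tool_rot: [-2.365, -2.064, 0.001]
ft_force: [-0.6, -0.4, -0.2]
grip_width: 0.411
grip_force: 15.0
time: 14.4
position: [0.5267, -0.2502, 0.0477]
tool_rot: [2.368, 2.061, 0.001]
ft_force: [-0.2, -0.2, -0.7]
grip_width: 0.409
grip_force: 15.0
```

```bash
python3 -m crank '[[0,0,0,-0.02,0],[0,0,0,-0.035,0],[0,0,0,-0.043,0],[0,0,0,-0.043,0],[0,0,0,-0.043,0]]'
python3 -m crank '[[0.75,0,0,0,0],[0.75,0,0,0,0],[0.75,0,0,0,0],[0.75,0,0,0,0]]'
```

```text
time: 15.02
position: [0.5259, -0.2499, 0.0387]
tool_rot: [2.369, 2.063, -0.001]
ft_force: [-2.1, 1.1, 5.4]
grip_width: 0.407
grip_force: 15.0
time: 15.52
position: [0.5259, -0.2498, 0.0379]
tool_rot: [-2.37, -2.063, -0.0]
ft_force: [0.1, -0.9, -0.4]
grip_width: 0.725
grip_force: 0.0
```

```bash
python3 -m crank '[[0.75,0,0,0.15,0],[0.75,0,0,0.4,0],[0.75,0,0,0.65,0],[0.75,0,0,0.8,0],[0.75,0,0,0.8,0]]'
python3 -m crank '[[0.75,-0.02,0.15,0,-0.025],[0.75,-0.05,0.4,0,-0.05],[0.75,-0.08,0.65,0,-0.075],[0.75,-0.11,0.9,0,-0.1],[0.75,-0.13,1.0,0,-0.125]]'
python3 -m crank '[[0.75,-0.03,0.2,0,-0.025],[0.75,-0.05,0.425,0,-0.05],[0.75,-0.05,0.425,0,-0.075],[0.75,-0.05,0.425,0,-0.1],[0.75,-0.05,0.425,0,-0.125]]'
python3 -m crank '[[0.75,0,0,0,0],[0.75,0,0,0,0],[0.75,0,0,0,0]]'
python3 -c "
from h import *
save('wrist','w2.png');s=get_state();print(s['position'],s['joint_positions'].round(2))"
```

```text
time: 16.15
position: [0.5276, -0.2503, 0.2009]
tool_rot: [2.365, 2.059, 0.003]
ft_force: [0.0, 0.4, 0.5]
grip_width: 0.753
grip_force: 0.0
time: 16.77
position: [0.4987, -0.0461, 0.1967]
tool_rot: [-2.978, -0.998, 0.003]
ft_force: [0.2, -0.2, -0.1]
grip_width: 0.749
grip_force: 0.0
time: 17.4
position: [0.489, 0.0352, 0.1964]
tool_rot: [3.133, -0.224, -0.004]
ft_force: [-0.3, -0.2, -0.9]
grip_width: 0.752
grip_force: 0.0
time: 17.77
position: [0.4898, 0.0351, 0.1977]
tool_rot: [3.134, -0.215, -0.001]
ft_force: [0.7, 0.5, 0.0]
grip_width: 0.752
grip_force: 0.0
[0.48987114 0.03514633 0.19780517] [ 0.61  0.03 -0.74  1.85  0.02  1.27 -1.84]
```

View pics/w2.png

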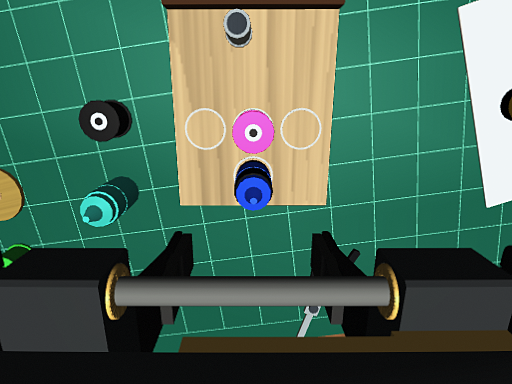

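The wrist view shows the two emptied rings at (205,129) and (301,129), the pink spool still at (253,132), and the blue bottle at (253,195), centred between the fingers.

```bash
python3 - <<'E'
from h import *
c=cal('wrist')
for n,p,z in(('yellow ring',(205,129),.014),('red ring',(301,129),.014),('blue tip',(253,200),.104),('pink',(253,132),.05)): print(n,onz(c,p,z).round(4))
E
python3 -m crank '[[0.75,0,0,-0.2,0],[0.75,0,0,-0.45,0],[0.75,0,0,-0.65,0],[0.75,0,0,-0.755,0],[0.75,0,0,-0.755,0]]'
python3 -m crank '[[0.75,0,0,0,0],[0,0,0,0,0],[0,0,0,0,0],[0,0,0,0,0],[0,0,0,0,0]]'
python3 -m crank '[[0,0,0,0,0]]'
```

```text
yellow ring [0.5445 0.0765 0.014 ]
red ring [ 0.5308 -0.023   0.014 ]
blue tip [0.4891 0.0338 0.104 ]
pink [0.5383 0.0268 0.05  ]
time: 18.45
position: [0.4884, 0.0352, 0.0455]
tool_rot: [-3.134, 0.216, 0.006]
ft_force: [-0.6, -0.4, 0.9]
grip_width: 0.75
grip_force: 0.0
time: 19.08
position: [0.4901, 0.0351, 0.0472]
tool_rot: [3.134, -0.217, 0.0]
ft_force: [-0.4, 0.0, 1.6]
grip_width: 0.411
grip_force: 15.0
time: 19.2
position: [0.4901, 0.0351, 0.0472]
tool_rot: [3.134, -0.217, 0.0]
ft_force: [-0.6, -0.2, 2.0]
grip_width: 0.41
grip_force: 15.0
```

```bash
python3 -m crank '[[0,0,0,0.1,0],[0,0,0,0.3,0],[0,0,0,0.55,0],[0,0,0,0.8,0],[0,0,0,0.8,0]]'
python3 -m crank '[[0,-0.01,-0.1,0,0],[0,-0.01,-0.35,0,0],[0,-0.02,-0.6,0,0],[0,-0.02,-0.85,0,0],[0,-0.025,-1.0,0,0]]'
python3 -m crank '[[0,-0.01,-0.2,0,0],[0,-0.02,-0.45,0,0],[0,-0.025,-0.7,0,0],[0,-0.025,-0.825,0,0],[0,-0.025,-0.825,0,0]]'
python3 -m crank '[[0,0,0,0,0],[0,0,0,-0.2,0],[0,0,0,-0.45,0],[0,0,0,-0.65,0],[0,0,0,-0.75,0]]'
python3 -m crank '[[0,0,0,-0.03,0],[0,0,0,-0.05,0],[0,0,0,-0.05,0],[0,0,0,-0.05,0]]'
```

```text
time: 19.82
position: [0.4926, 0.0356, 0.2109]
tool_rot: [3.134, -0.217, 0.012]
ft_force: [0.2, 0.1, -1.6]
grip_width: 0.408
grip_force: 15.0
time: 20.45
position: [0.4835, -0.1676, 0.2051]
tool_rot: [-3.133, 0.222, 0.004]
ft_force: [0.3, 0.4, -0.5]
grip_width: 0.408
grip_force: 15.0
time: 21.08
position: [0.479, -0.3309, 0.2054]
tool_rot: [-3.132, 0.221, 0.003]
ft_force: [-0.0, 0.5, -1.0]
grip_width: 0.411
grip_force: 15.0
time: 21.7
position: [0.4795, -0.327, 0.055]
tool_rot: [-3.132, 0.212, 0.004]
ft_force: [0.4, 1.1, -0.8]
grip_width: 0.411
grip_force: 15.0
time: 22.2
position: [0.4806, -0.3303, 0.0481]
tool_rot: [3.133, -0.217, 0.002]
ft_force: [-0.5, -0.8, -0.5]
grip_width: 0.409
grip_force: 15.0
```

```bash
python3 -m crank '[[0,0,0,-0.02,0],[0,0,0,-0.035,0],[0,0,0,-0.043,0],[0,0,0,-0.043,0],[0,0,0,-0.043,0]]'
python3 -m crank '[[0.75,0,0,0,0],[0.75,0,0,0,0],[0.75,0,0,0,0],[0.75,0,0,0,0]]'
python3 -m crank '[[0.75,0,0,0.15,0],[0.75,0,0,0.4,0],[0.75,0,0,0.65,0],[0.75,0,0,0.8,0],[0.75,0,0,0.8,0]]'
python3 -c "
from h import *
im=save('scene','s2.png')
from m import *
for n in ('red','blue','yellow'): print(n,blobs(im,n,(110,140,230,260)))
save('','s2c.png',cv2.resize(im[140:260,110:310],None,fx=4,fy=4))"
```

```text
time: 22.82
position: [0.48, -0.3299, 0.0392]
tool_rot: [3.134, -0.217, -0.0]
ft_force: [-2.7, 0.1, 6.3]
grip_width: 0.411
grip_force: 15.0
time: 23.32
position: [0.4799, -0.3298, 0.0382]
tool_rot: [-3.134, 0.217, 0.0]
ft_force: [-0.6, 1.0, 0.5]
grip_width: 0.727
grip_force: 0.0
time: 23.95
position: [0.4816, -0.3307, 0.2014]
tool_rot: [3.131, -0.217, 0.007]
ft_force: [-0.3, -0.0, -0.0]
grip_width: 0.747
grip_force: 0.0
red [(105, [136.5, 211.8], [131, 206, 12, 12]), (66, [140.5, 224.8], [134, 221, 13, 8])]
blue [(98, [137.0, 178.2], [132, 172, 12, 12]), (76, [140.8, 190.7], [134, 185, 13, 11])]
yellow [(55, [162.2, 191.1], [157, 187, 11, 8])]
```

View pics/s2c.png

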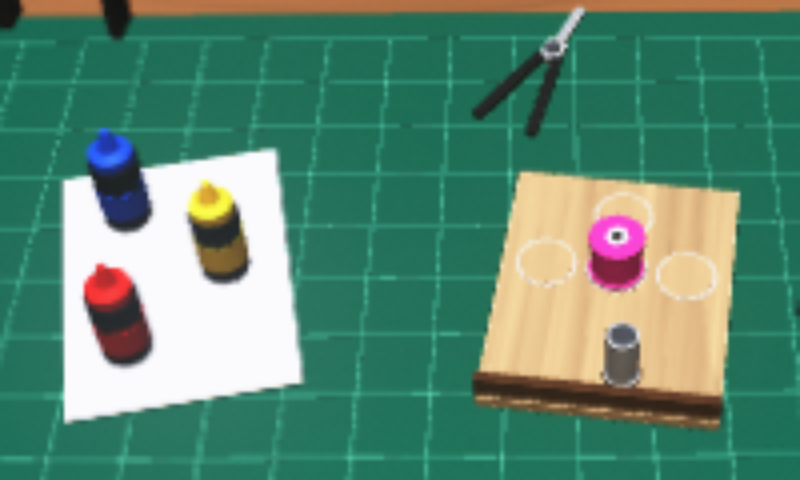

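All three bottles stand upright well inside the plate, and the pink spool is still in its ring. Next is the pink spool.

```bash
python3 -m crank '[[0.75,0.02,0.15,0,0],[0.75,0.06,0.4,0,0],[0.75,0.1,0.65,0,0],[0.75,0.14,0.9,0,0],[0.75,0.16,1.0,0,0]]'
python3 -m crank '[[0.75,0.04,0.25,0,0],[0.75,0.08,0.5,0,0],[0.75,0.12,0.72,0,0],[0.75,0.123,0.79,0,0],[0.75,0.123,0.79,0,0]]'
python3 -m crank '[[0.75,0,0,0,0],[0.75,0,0,-0.25,0],[0.75,0,0,-0.5,0],[0.75,0,0,-0.7,0],[0.75,0,0,-0.8,0]]'
python3 -m crank '[[0.75,0,0,-0.04,0],[0.75,0,0,-0.04,0],[0.75,0,0,-0.04,0]]'
```

```text
time: 24.62
position: [0.5114, -0.1256, 0.1967]
tool_rot: [-3.133, 0.209, 0.004]
ft_force: [0.1, -0.5, 0.1]
grip_width: 0.748
grip_force: 0.0
time: 25.25
position: [0.5358, 0.0286, 0.1971]
tool_rot: [3.134, -0.214, -0.004]
ft_force: [0.6, 0.1, 0.9]
grip_width: 0.752
grip_force: 0.0
time: 25.88
position: [0.535, 0.026, 0.036]
tool_rot: [3.133, -0.221, -0.006]
ft_force: [0.8, -0.1, -0.4]
grip_width: 0.75
grip_force: 0.0
time: 26.25
position: [0.5378, 0.0282, 0.0318]
tool_rot: [3.134, -0.217, 0.004]
ft_force: [0.2, 1.0, 1.3]
grip_width: 0.75
grip_force: 0.0
```

```bash
python3 -m crank '[[0.75,0,0,-0.03,0],[0.75,0,0,-0.055,0],[0.75,0,0,-0.055,0],[0.75,0,0,-0.055,0]]'
python3 -m crank '[[0,0,0,0,0],[0,0,0,0,0],[0,0,0,0,0],[0,0,0,0,0],[0,0,0,0,0]]' 12
```

```text
time: 26.75
position: [0.5365, 0.0282, 0.0194]
tool_rot: [3.134, -0.217, -0.0]
ft_force: [-1.0, 0.3, 0.0]
grip_width: 0.751
grip_force: 0.0
time: 27.38
position: [0.5366, 0.0282, 0.0194]
tool_rot: [3.134, -0.217, -0.0]
ft_force: [-0.7, -0.0, 0.5]
grip_width: 0.457
grip_force: 12.0
```

```bash
python3 -m crank '[[0,0,0,0.1,0],[0,0,0,0.3,0],[0,0,0,0.5,0],[0,0,0,0.7,0],[0,0,0,0.7,0]]'
python3 -m crank '[[0,-0.01,0.1,0,0.01],[0,-0.03,0.35,0,0.02],[0,-0.06,0.6,0,0.03],[0,-0.09,0.85,0,0.04],[0,-0.11,1.0,0,0.06]]'
python3 -m crank '[[0,-0.02,0.2,0,0],[0,-0.04,0.4,0,0],[0,-0.055,0.525,0,0],[0,-0.055,0.525,0,0],[0,-0.055,0.525,0,0]]'
python3 -c "
from h import *
s=get_state();print(s['position'],s['joint_positions'].round(2))
c=cal('wrist');im=save('wrist','w3.png');print(proj(c,[.5037,.3333,.008]))"
```

```text
time: 28.0
position: [0.5393, 0.0287, 0.1642]
tool_rot: [3.134, -0.216, 0.013]
ft_force: [-0.6, 0.5, -0.0]
grip_width: 0.455
grip_force: 12.0
time: 28.62
position: [0.5116, 0.2328, 0.1584]
tool_rot: [-3.116, -0.391, 0.004]
ft_force: [1.0, -0.0, -0.0]
grip_width: 0.459
grip_force: 12.0
time: 29.25
position: [0.5028, 0.3326, 0.1584]
tool_rot: [3.118, 0.376, -0.003]
ft_force: [-0.3, -0.5, -0.8]
grip_width: 0.458
grip_force: 12.0
[0.50284963 0.33258732 0.15841026] [ 0.08  0.39 -0.89  1.63  0.31  1.27 -2.19]
[250.34960143 180.61429511]
```

View pics/w3.png

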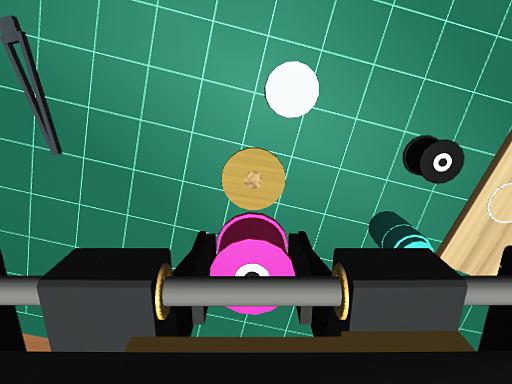

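The wrist view shows the disc at (253,180), within 3 px of prediction. The held spool is centred in the grip at column 252, and the jar lid at (292,89) is clear.

```bash
python3 -m crank '[[0,0.003,0.003,-0.2,0],[0,0.003,0.003,-0.4,0],[0,0.003,0.003,-0.55,0],[0,0.003,0.003,-0.65,0],[0,0.003,0.003,-0.68,0]]'
python3 -m crank '[[0,0,0,0,0],[0,0,0,0,0],[0,0,0,0,0]]'
```

```text
time: 29.92
position: [0.5041, 0.3326, 0.0223]
tool_rot: [3.118, 0.372, -0.002]
ft_force: [-0.4, -0.4, 0.3]
grip_width: 0.451
grip_force: 12.0
time: 30.3
position: [0.5048, 0.3342, 0.0244]
tool_rot: [-3.119, -0.374, -0.003]
ft_force: [0.2, -0.3, 0.4]
grip_width: 0.454
grip_force: 12.0
```

```bash
python3 -m crank '[[0,0,0,-0.02,0],[0,0,0,-0.04,0],[0,0,0,-0.05,0],[0,0,0,-0.05,0],[0,0,0,-0.05,0]]'
```

```text
time: 30.92
position: [0.504, 0.3337, 0.0135]
tool_rot: [3.119, 0.374, -0.001]
ft_force: [-2.1, -1.5, 2.2]
grip_width: 0.456
grip_force: 12.0
```

```bash
python3 -m crank '[[0.75,0,0,0,0],[0.75,0,0,0,0],[0.75,0,0,0,0],[0.75,0,0,0,0]]'
python3 -m crank '[[0.75,0,0,0.15,0],[0.75,0,0,0.4,0],[0.75,0,0,0.65,0],[0.75,0,0,0.9,0],[0.75,0,0,0.9,0]]'
python3 - <<'E'
from m import *
S=save('scene','s3.png');D=save('side','d3.png');print(get_state()['position'])
cs,cd=cal('scene'),cal('side')
print(blobs(S,'pink',(340,160,400,220)),blobs(D,'pink',(200,280,300,370)))
a=cv2.resize(S[160:235,340:400],None,fx=6,fy=6);b=cv2.resize(D[290:365,170:315],None,fx=3,fy=6) if 0 else cv2.resize(D[295:365,205:275],None,fx=6,fy=6)
h=max(a.shape[0],b.shape[0]);o=np.zeros((h,a.shape[1]+b.shape[1],3),np.uint8);o[:a.shape[0],:a.shape[1]]=a;o[:b.shape[0],a.shape[1]:]=b;save('','p3.png',o)
print(proj(cs,[.5037,.3333,.044]),proj(cd,[.5037,.3333,.044]))
E
```

```text
time: 31.42
position: [0.5042, 0.3338, 0.0133]
tool_rot: [-3.119, -0.374, 0.0]
ft_force: [-0.0, -0.5, -0.3]
grip_width: 0.733
grip_force: 0.0
time: 32.05
position: [0.506, 0.3359, 0.1981]
tool_rot: [-3.116, -0.374, -0.012]
ft_force: [-0.4, 0.7, -1.0]
grip_width: 0.747
grip_force: 0.0
[0.50424229 0.33371804 0.19352412]
[(96, [370.4, 191.0], [364, 186, 14, 11]), (29, [367.7, 200.6], [362, 195, 13, 9])] [(434, [245.3, 334.6], [233, 320, 25, 33])]
[369.83159804 190.74204918] [245.09840448 329.36668131]
```

View pics/p3.png

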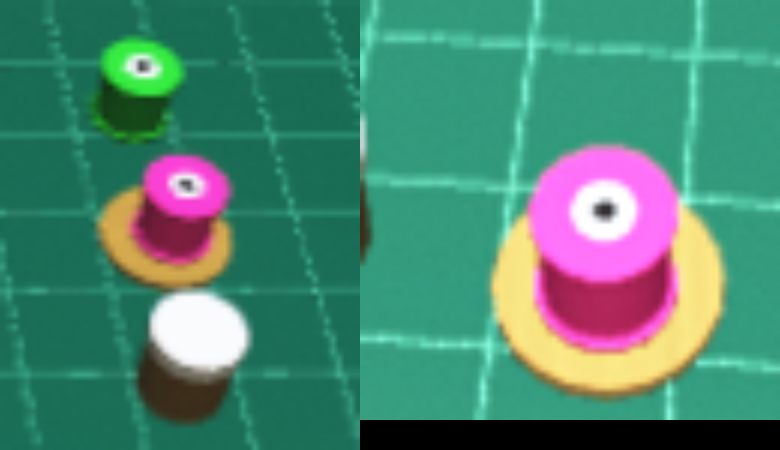

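The spool stands upright and centred on the disc: its hub is at (370,190.5) in the scene view against a predicted (369.8,190.7). The green spool and jar have not moved. Blue goes back first.

```bash
python3 -m crank '[[0.75,-0.01,-0.15,0.02,-0.01],[0.75,-0.02,-0.4,0.02,-0.03],[0.75,-0.03,-0.65,0.02,-0.05],[0.75,-0.03,-0.9,0.02,-0.06],[0.75,-0.03,-1.0,0.02,-0.06]]'
python3 -m crank '[[0.75,-0.01,-0.2,0,0],[0.75,-0.02,-0.45,0,0],[0.75,-0.03,-0.7,0,0],[0.75,-0.03,-0.95,0,0],[0.75,-0.03,-1.0,0,0]]'
python3 -m crank '[[0.75,-0.01,-0.2,0,0],[0.75,-0.02,-0.45,0,0],[0.75,-0.03,-0.7,0,0],[0.75,-0.03,-0.95,0,0],[0.75,-0.03,-1.0,0,0]]'
python3 -m crank '[[0.75,-0.01,-0.2,0,0],[0.75,-0.03,-0.32,0,0],[0.75,-0.03,-0.32,0,0],[0.75,-0.03,-0.32,0,0],[0.75,-0.03,-0.32,0,0]]'
```

```text
time: 32.78
position: [0.4973, 0.1292, 0.1954]
tool_rot: [3.131, -0.226, -0.005]
ft_force: [0.7, 0.8, 0.1]
grip_width: 0.748
grip_force: 0.0
time: 33.4
position: [0.4905, -0.0706, 0.1954]
tool_rot: [3.133, -0.228, -0.006]
ft_force: [0.6, 0.2, -0.3]
grip_width: 0.75
grip_force: 0.0
time: 34.02
position: [0.4846, -0.2692, 0.1954]
tool_rot: [-3.133, 0.224, 0.005]
ft_force: [0.9, 0.0, 0.4]
grip_width: 0.75
grip_force: 0.0
time: 34.65
position: [0.4808, -0.3283, 0.1976]
tool_rot: [-3.134, 0.213, -0.0]
ft_force: [-0.0, -0.5, 0.4]
grip_width: 0.753
grip_force: 0.0
```

```bash
python3 -m crank '[[0.75,-0.004,-0.008,-0.2,0],[0.75,-0.004,-0.008,-0.45,0],[0.75,-0.004,-0.008,-0.65,0],[0.75,-0.004,-0.008,-0.79,0],[0.75,-0.004,-0.008,-0.79,0]]'
python3 -m crank '[[0.75,0,0,0,0],[0.75,0,0,0,0],[0,0,0,0,0],[0,0,0,0,0],[0,0,0,0,0]]' 15
python3 -m crank '[[0,0,0,0,0],[0,0,0,0,0]]'
```

```text
time: 35.28
position: [0.478, -0.3296, 0.0374]
tool_rot: [-3.131, 0.214, 0.006]
ft_force: [-1.0, 0.8, 0.9]
grip_width: 0.753
grip_force: 0.0
time: 35.9
position: [0.4794, -0.3319, 0.0396]
tool_rot: [3.134, -0.217, 0.0]
ft_force: [0.6, -0.2, -0.2]
grip_width: 0.494
grip_force: 0.0
time: 36.15
position: [0.4794, -0.3318, 0.0394]
tool_rot: [3.134, -0.217, -0.0]
ft_force: [-0.9, -0.2, -0.4]
grip_width: 0.413
grip_force: 15.0
```

```bash
python3 -m crank '[[0,0,0,0.1,0],[0,0,0,0.3,0],[0,0,0,0.55,0],[0,0,0,0.8,0],[0,0,0,0.8,0]]'
python3 -m crank '[[0,0.01,0.1,0,0],[0,0.02,0.35,0,0],[0,0.03,0.6,0,0],[0,0.03,0.85,0,0],[0,0.03,1.0,0,0]]'
python3 -m crank '[[0,0.01,0.2,0,0],[0,0.023,0.45,0,0],[0,0.023,0.7,0,0],[0,0.023,0.835,0,0],[0,0.023,0.835,0,0]]'
python3 -m crank '[[0,0,0,0,0],[0,0,0,-0.2,0],[0,0,0,-0.45,0],[0,0,0,-0.62,0],[0,0,0,-0.7,0]]'
python3 -m crank '[[0,0,0,0,0],[0,0,0,0,0],[0,0,0,0,0]]'
```

```text
time: 36.78
position: [0.4823, -0.3332, 0.206]
tool_rot: [3.128, -0.216, 0.014]
ft_force: [0.5, -0.4, -0.1]
grip_width: 0.409
grip_force: 15.0
time: 37.4
position: [0.484, -0.1268, 0.1979]
tool_rot: [-3.133, 0.21, 0.005]
ft_force: [-0.1, -0.3, 0.1]
grip_width: 0.409
grip_force: 15.0
time: 38.02
position: [0.4881, 0.039, 0.1982]
tool_rot: [-3.134, 0.207, 0.004]
ft_force: [0.1, -0.4, -0.8]
grip_width: 0.409
grip_force: 15.0
time: 38.65
position: [0.4882, 0.0337, 0.0571]
tool_rot: [3.133, -0.22, -0.006]
ft_force: [-0.2, -0.8, -0.2]
grip_width: 0.406
grip_force: 15.0
time: 39.02
position: [0.4911, 0.0351, 0.0608]
tool_rot: [3.134, -0.217, 0.004]
ft_force: [0.1, 0.2, 0.1]
grip_width: 0.41
grip_force: 15.0
```

```bash
python3 -m crank '[[0,-0.003,0,-0.02,0],[0,-0.003,0,-0.045,0],[0,-0.003,0,-0.06,0],[0,-0.003,0,-0.063,0],[0,-0.003,0,-0.063,0]]'
```

```text
time: 39.65
position: [0.4893, 0.0353, 0.0472]
tool_rot: [3.134, -0.217, -0.001]
ft_force: [-1.9, 0.3, 5.9]
grip_width: 0.411
grip_force: 15.0
```

```bash
python3 -m crank '[[0.75,0,0,0,0],[0.75,0,0,0,0],[0.75,0,0,0,0],[0.75,0,0,0,0]]'
python3 -m crank '[[0.75,0,0,0.15,0],[0.75,0,0,0.4,0],[0.75,0,0,0.65,0],[0.75,0,0,0.76,0],[0.75,0,0,0.76,0]]'
python3 -m crank '[[0.75,0.02,-0.15,0,0.025],[0.75,0.05,-0.4,0,0.05],[0.75,0.08,-0.65,0,0.075],[0.75,0.11,-0.9,0,0.1],[0.75,0.13,-1.0,0,0.125]]'
python3 -m crank '[[0.75,0.03,-0.2,0,0.025],[0.75,0.053,-0.425,0,0.05],[0.75,0.053,-0.425,0,0.075],[0.75,0.053,-0.425,0,0.1],[0.75,0.053,-0.425,0,0.125]]'
python3 -m crank '[[0.75,0,0,0,0],[0.75,0,0,0,0]]'
```

```text
time: 40.15
position: [0.4893, 0.0352, 0.0467]
tool_rot: [3.134, -0.217, -0.0]
ft_force: [-0.2, -0.5, 0.9]
grip_width: 0.725
grip_force: 0.0
time: 40.78
position: [0.4906, 0.0353, 0.2005]
tool_rot: [3.134, -0.217, 0.006]
ft_force: [1.0, 0.0, -0.6]
grip_width: 0.753
grip_force: 0.0
time: 41.4
position: [0.5139, -0.1685, 0.1964]
tool_rot: [-2.977, -0.999, 0.005]
ft_force: [0.1, 0.4, -1.2]
grip_width: 0.753
grip_force: 0.0
time: 42.02
position: [0.5251, -0.2494, 0.1965]
tool_rot: [-2.362, -2.067, 0.001]
ft_force: [-0.8, -0.5, 0.3]
grip_width: 0.747
grip_force: 0.0
time: 42.28
position: [0.5255, -0.2496, 0.1977]
tool_rot: [-2.371, -2.059, 0.001]
ft_force: [-0.0, -0.1, -0.4]
grip_width: 0.75
grip_force: 0.0
```

```bash
python3 -m crank '[[0.75,0,0,-0.2,0],[0.75,0,0,-0.45,0],[0.75,0,0,-0.65,0],[0.75,0,0,-0.79,0],[0.75,0,0,-0.79,0]]'
python3 -m crank '[[0.75,0,0,0,0],[0.75,0,0,0,0],[0,0,0,0,0],[0,0,0,0,0],[0,0,0,0,0]]' 15
python3 -m crank '[[0,0,0,0,0],[0,0,0,0,0]]'
```

```text
time: 42.9
position: [0.5239, -0.2488, 0.0383]
tool_rot: [-2.367, -2.058, 0.003]
ft_force: [0.3, -0.1, -0.3]
grip_width: 0.755
grip_force: 0.0
time: 43.52
position: [0.526, -0.2499, 0.041]
tool_rot: [2.369, 2.062, 0.0]
ft_force: [0.4, 0.1, -0.2]
grip_width: 0.496
grip_force: 0.0
time: 43.78
position: [0.526, -0.2498, 0.0408]
tool_rot: [2.369, 2.063, 0.0]
ft_force: [0.0, -0.3, -0.2]
grip_width: 0.406
grip_force: 15.0
```

```bash
python3 -m crank '[[0,0,0,0.1,0],[0,0,0,0.3,0],[0,0,0,0.55,0],[0,0,0,0.8,0],[0,0,0,0.8,0]]'
python3 -m crank '[[0,0.01,0.1,0,0],[0,0.02,0.35,0,0],[0,0.03,0.6,0,0],[0,0.04,0.85,0,0],[0,0.05,1.0,0,0]]'
python3 -m crank '[[0,0.01,0.2,0,0],[0,0.03,0.45,0,0],[0,0.035,0.6,0,0],[0,0.035,0.645,0,0],[0,0.035,0.645,0,0]]'
python3 -m crank '[[0,0,0,0,0],[0,0,0,-0.2,0],[0,0,0,-0.45,0],[0,0,0,-0.62,0],[0,0,0,-0.7,0]]'
python3 -m crank '[[0,0,0,0,0],[0,0,0,0,0],[0,0,0,0,0]]'
```

```text
time: 44.4
position: [0.529, -0.2505, 0.2071]
tool_rot: [2.362, 2.057, 0.005]
ft_force: [-0.2, 0.3, -0.4]
grip_width: 0.409
grip_force: 15.0
time: 45.02
position: [0.5344, -0.0446, 0.1995]
tool_rot: [-2.362, -2.067, 0.002]
ft_force: [0.6, -0.3, -0.1]
grip_width: 0.41
grip_force: 15.0
time: 45.65
position: [0.5421, 0.0794, 0.2]
tool_rot: [-2.368, -2.064, 0.003]
ft_force: [0.6, -0.8, -1.5]
grip_width: 0.414
grip_force: 15.0
time: 46.28
position: [0.5418, 0.0772, 0.0587]
tool_rot: [-2.371, -2.059, 0.004]
ft_force: [-0.2, -0.9, -0.4]
grip_width: 0.408
grip_force: 15.0
time: 46.65
position: [0.5442, 0.0793, 0.0623]
tool_rot: [2.368, 2.061, 0.003]
ft_force: [-0.2, -0.4, -1.4]
grip_width: 0.412
grip_force: 15.0
```

```bash
python3 -m crank '[[0,-0.003,0,-0.02,0],[0,-0.003,0,-0.045,0],[0,-0.003,0,-0.058,0],[0,-0.003,0,-0.063,0],[0,-0.003,0,-0.063,0]]'
```

```text
time: 47.28
position: [0.5421, 0.0791, 0.0488]
tool_rot: [2.369, 2.063, -0.002]
ft_force: [-2.4, -1.1, 5.8]
grip_width: 0.409
grip_force: 15.0
```

```bash
python3 -m crank '[[0.75,0,0,0,0],[0.75,0,0,0,0],[0.75,0,0,0,0],[0.75,0,0,0,0]]'
python3 -m crank '[[0.75,0,0,0.15,0],[0.75,0,0,0.4,0],[0.75,0,0,0.65,0],[0.75,0,0,0.76,0],[0.75,0,0,0.76,0]]'
python3 -m crank '[[0.75,0.02,-0.15,0,0],[0.75,0.05,-0.4,0,0],[0.75,0.08,-0.65,0,0],[0.75,0.11,-0.9,0,0],[0.75,0.14,-1.0,0,0]]'
python3 -m crank '[[0.75,0.03,-0.2,0,0],[0.75,0.07,-0.45,0,0],[0.75,0.11,-0.7,0,0],[0.75,0.14,-0.933,0,0],[0.75,0.14,-0.933,0,0]]'
python3 -m crank '[[0.75,0,0,0,0],[0.75,0,0,0,0],[0.75,0,0,0,0]]'
```

```text
time: 47.78
position: [0.5423, 0.0792, 0.048]
tool_rot: [-2.369, -2.063, 0.0]
ft_force: [0.7, 0.1, 0.2]
grip_width: 0.725
grip_force: 0.0
time: 48.4
position: [0.5436, 0.0795, 0.202]
tool_rot: [2.367, 2.061, 0.004]
ft_force: [-1.1, 0.1, -1.2]
grip_width: 0.752
grip_force: 0.0
time: 49.02
position: [0.5692, -0.1249, 0.198]
tool_rot: [-2.373, -2.055, 0.004]
ft_force: [-0.0, 0.1, 0.4]
grip_width: 0.752
grip_force: 0.0
time: 49.65
position: [0.5971, -0.3118, 0.1975]
tool_rot: [-2.374, -2.054, 0.003]
ft_force: [-0.2, -1.1, -0.4]
grip_width: 0.75
grip_force: 0.0
time: 50.02
position: [0.5987, -0.3058, 0.2004]
tool_rot: [2.367, 2.065, 0.0]
ft_force: [0.3, 0.5, 0.7]
grip_width: 0.755
grip_force: 0.0
```

```bash
python3 -m crank '[[0.75,-0.003,-0.005,-0.2,0],[0.75,-0.003,-0.005,-0.45,0],[0.75,-0.003,-0.005,-0.65,0],[0.75,-0.003,-0.005,-0.8,0],[0.75,-0.003,-0.005,-0.8,0]]'
python3 -m crank '[[0.75,0,0,0,0],[0.75,0,0,0,0],[0,0,0,0,0],[0,0,0,0,0],[0,0,0,0,0]]' 15
python3 -m crank '[[0,0,0,0,0],[0,0,0,0,0]]'
```

```text
time: 50.65
position: [0.5958, -0.307, 0.0377]
tool_rot: [-2.365, -2.061, 0.003]
ft_force: [-0.6, -0.4, 0.5]
grip_width: 0.75
grip_force: 0.0
time: 51.28
position: [0.5978, -0.3085, 0.0404]
tool_rot: [2.369, 2.062, 0.0]
ft_force: [0.5, -0.4, 0.1]
grip_width: 0.491
grip_force: 0.0
time: 51.52
position: [0.5977, -0.3085, 0.0402]
tool_rot: [2.369, 2.063, -0.0]
ft_force: [-0.9, 0.3, -0.0]
grip_width: 0.407
grip_force: 15.0
```

```bash
python3 -m crank '[[0,0,0,0.1,0],[0,0,0,0.3,0],[0,0,0,0.55,0],[0,0,0,0.8,0],[0,0,0,0.8,0]]'
python3 -m crank '[[0,-0.02,0.1,0,0],[0,-0.08,0.35,0,0],[0,-0.14,0.6,0,0],[0,-0.2,0.85,0,0],[0,-0.235,1.0,0,0]]'
python3 -m crank '[[0,-0.04,0.2,0,0],[0,-0.08,0.35,0,0],[0,-0.098,0.44,0,0],[0,-0.098,0.44,0,0],[0,-0.098,0.44,0,0]]'
python3 -m crank '[[0,0,0,0,0],[0,0,0,-0.2,0],[0,0,0,-0.45,0],[0,0,0,-0.62,0],[0,0,0,-0.7,0]]'
python3 -m crank '[[0,0,0,0,0],[0,0,0,0,0],[0,0,0,0,0]]'
```

```text
time: 52.15
position: [0.6008, -0.309, 0.2073]
tool_rot: [2.362, 2.056, 0.006]
ft_force: [-0.3, -0.2, -0.4]
grip_width: 0.409
grip_force: 15.0
time: 52.78
position: [0.5484, -0.1034, 0.1986]
tool_rot: [-2.363, -2.066, 0.003]
ft_force: [0.5, 0.2, -0.3]
grip_width: 0.41
grip_force: 15.0
time: 53.4
position: [0.5311, -0.0219, 0.1998]
tool_rot: [2.371, 2.061, -0.001]
ft_force: [1.0, -0.1, -0.8]
grip_width: 0.41
grip_force: 15.0
time: 54.02
position: [0.53, -0.0213, 0.0581]
tool_rot: [-2.369, -2.059, 0.003]
ft_force: [-0.2, -0.0, -0.6]
grip_width: 0.409
grip_force: 15.0
time: 54.4
position: [0.5324, -0.0205, 0.0616]
tool_rot: [2.368, 2.061, 0.002]
ft_force: [0.1, -0.1, -0.4]
grip_width: 0.411
grip_force: 15.0
```

```bash
python3 -m crank '[[0,-0.003,0,-0.02,0],[0,-0.003,0,-0.045,0],[0,-0.003,0,-0.058,0],[0,-0.003,0,-0.063,0],[0,-0.003,0,-0.063,0]]'
python3 -m crank '[[0.75,0,0,0,0],[0.75,0,0,0,0],[0.75,0,0,0,0],[0.75,0,0,0,0]]'
python3 -m crank '[[0.75,0,0,0.15,0],[0.75,0,0,0.4,0],[0.75,0,0,0.65,0],[0.75,0,0,0.9,0],[0.75,0,0,0.9,0]]'
python3 -m crank '[[0.75,0,-0.25,0,0],[0.75,0,-0.5,0,0],[0.75,0,-0.75,0,0],[0.75,0,-1,0,0],[0.75,0,-1,0,0]]'
python3 - <<'E'
from m import *
S=save('scene','s4.png');D=save('side','d4.png')
for n in('red','yellow','blue','green','pink'): print(n,blobs(S,n,(220,150,400,250))[:2],blobs(D,n,(170,150,330,370))[:2])
save('','c4.png',cv2.resize(S[160:250,225:390],None,fx=4.8,fy=4.8,interpolation=cv2.INTER_CUBIC))
E
```

```text
time: 55.02
position: [0.5303, -0.0205, 0.0481]
tool_rot: [-2.369, -2.063, 0.002]
ft_force: [-2.7, -0.6, 5.1]
grip_width: 0.406
grip_force: 15.0
time: 55.52
position: [0.5306, -0.0204, 0.0475]
tool_rot: [2.369, 2.063, 0.0]
ft_force: [0.2, -0.6, -0.6]
grip_width: 0.724
grip_force: 0.0
time: 56.15
position: [0.5332, -0.0201, 0.2319]
tool_rot: [2.364, 2.058, 0.008]
ft_force: [-0.1, -0.6, -0.5]
grip_width: 0.747
grip_force: 0.0
time: 56.78
position: [0.5286, -0.226, 0.2255]
tool_rot: [-2.377, -2.052, 0.003]
ft_force: [-0.4, -0.1, -0.3]
grip_width: 0.746
grip_force: 0.0
red [(103, [245.8, 189.4], [240, 183, 12, 13]), (76, [246.0, 202.7], [240, 199, 13, 8])] [(152, [248.4, 178.7], [242, 170, 14, 16]), (144, [248.9, 196.7], [242, 189, 15, 14])]
yellow [(67, [282.4, 192.1], [277, 187, 12, 10])] [(100, [238.8, 207.3], [231, 202, 16, 11])]
blue [(96, [266.5, 177.7], [261, 172, 12, 11]), (70, [266.4, 190.8], [261, 186, 12, 9])] [(163, [266.5, 196.0], [260, 187, 15, 16]), (150, [266.1, 214.7], [259, 209, 15, 12])]
green [(175, [362.1, 175.0], [355, 166, 16, 18])] [(607, [297.1, 340.1], [285, 323, 26, 34]), (165, [173.4, 159.2], [170, 150, 11, 28])]
pink [(97, [370.4, 191.0], [364, 186, 14, 11]), (29, [367.7, 200.6], [362, 195, 13, 9])] [(448, [245.3, 334.5], [233, 320, 25, 33])]
```

View pics/c4.png

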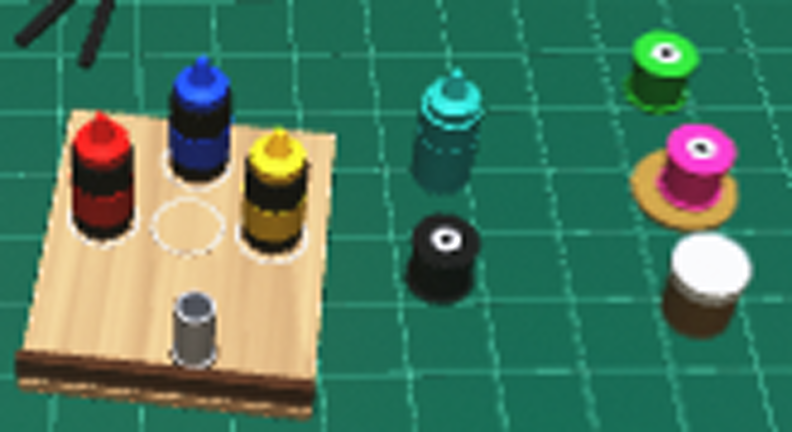

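All bottles are back in their own rings, within about 1 px of the start picture (yellow 1.8 px in the side view). The pink spool stands on the disc, the bystanders have not moved, and the arm is clear. I'm handing in the job.

```bash
python3 -m crank '[[0.75,0,0,0,0],[0.75,0,0,0,0],[0.75,0,0,0,0]]'; python3 -c "
from bench import close_job
print(close_job())"
```

```text
time: 57.25
position: [0.5307, -0.2196, 0.2277]
tool_rot: [2.368, 2.064, -0.0]
ft_force: [-0.0, 0.6, 0.4]
grip_width: 0.748
grip_force: 0.0
the job is handed in; nothing more can be done
None
```

I handed the job in at about 57 s; the close call returned no verdict, but the last pictures show the pink spool upright on the middle of the brass disc, all three bottles upright on their own starting rings, and the green spool, bead jar and stacker where they were.

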